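Free the test fixture's lid and hold it open for its new strut

ROBOT

A 7-joint arm with a two-finger parallel gripper is mounted at the origin on the work surface. World frame = base frame: x ahead of the robot, y to its left, z up, the work surface at z = 0. Lengths are in m, angles in rad, forces in N, time in s.
With the tool pointing down it reaches from about 0.375 to 0.925 m from the base axis. Payload 3.1 kg.
Tool frame: the origin (TCP) lies between the finger pads; the fingertips stand 17 mm ahead of it and the grasp point (between the pads) lies 2 mm behind it; z points along the fingers, y is the line along which they close (so a half turn about z gives the same grasp; the last joint's range is limited). The gripper opens to 85 mm and grips with 20 to 120 N. Pads are 22 mm wide; open, the fingers measure 114 mm over their backs; the gripper's body (76 mm by 85 mm) begins 54 mm behind the grasp point. The pads swing forward as they close: fully open they stand 13 mm farther back than shut.
Start: joints at [1.097, 0.383, 0.044, 1.598, -0.018, 1.161, -0.05], TCP at [0.239, -0.605, 0.248] pointing down, gripper open.
Joint ranges: [-2.61, 2.61], [-0.41, 2.15], [-1.48, 1.57], [0, 2.5], [-1.57, 4.71], [0.05, 1.97], [-2.85, 2.85]. Speed limits (rad/s): [2.79, 2.79, 3.14, 3.14, 3.14, 3.14, 3.14].

INTERFACE

Orientations are given as a unit quaternion [x, y, z, w].
In Python, from rig import r gives the robot as it stands.
- The arm moves only by the tool jog_arm, never from a script. Its argument "commands" is a list of rows, each an object with "jaw": the finger opening in cm, from 0 to 8.54; "offset": the shift along the tool's x, y, z in cm, a list of three; "roll": the turn about the tool's z in rad. In form: [{"jaw": jaw, "offset": [dx, dy, dz], "roll": roll}, ...]. A call has 1 to 12 rows; each row shifts and turns the commanded pose from where the row before left it, along the tool's axes as they then stand; what a row does not reach is not made up. A row lasts 1/10 s, in which the tool goes at most 50 mm and 8.59 degrees, less where a joint would pass 70% of its speed; a pose out of reach is approached as far as the arm can. A call is refused whole if a number of a shift passes 5 or a number of a turn 0.15, either way. A call with a gripper value outside its range is refused whole. The fingers move at their own pace and stop on an object; "grip_force" is the grip in N (left out, the last holds). Time passes only in rows, so rows that do not move let the fingers close. It gives the time, the measured TCP pose, the force, the opening and the grip force at its end, in the units of the state.
- r.observe(): the state, without advancing time (a new reading comes with each control period).
- r.capture(name): name is "side" or "top"; returns the picture (480x640x3 uint8, blue, green, red); there is no depth.
- r.camera_params(name): a dict with "fx", "fy", "cx", "cy" (pixels), "R" (3x3) and "t" (3): a world point X has camera coordinates R X + t. Camera axes: x right, y down, z forward; pixel columns grow to the right and rows downward; lengths in m; the calibration is good to about 2 mm. A picture is of the moment at which its call begins. camera_params takes no time and is no camera call.
- r.sign_off(): hands the job in; it is judged then, once.
The state is a dict: "t": time; "joints": joint angles; "qd": joint speeds; "joint_torque": joint torques, N m; "tcp_pos": TCP position; "tool_rot": TCP orientation; "contact_force": force on the tool from outside, world axes, zero at the start; "moment": the same for the moment, N m; "grip_width": finger opening in m; "grip_force": force on a finger pad.
Only numpy, scipy, OpenCV 4.12 (cv2) and the standard library are available. Lean on these libraries where they do the work, as an engineer would, in place of code of your own. Each camera call takes 0.05 s, during which the arm holds its last target. There are 200 camera calls.

TASK

The gas strut of the circuit-board test fixture has been taken off, so its lid falls shut as soon as nobody holds it. Push the black-gripped lever on its right side (seen from the robot) back, away from the robot, out of the red notch until it clicks into the green notch, which frees the lid; then take the lid by its black front bar, raise it without letting it drop to 60 degrees open, and finish while still holding it there in the gripper's fingers, so that a colleague can clip the new strut on. Leave the board inside and everything else on the bench where it is.

Things in the scene. Friction and masses are not known exactly. Their poses are not given: they have to be found in the camera images.
- fixture: The test fixture (all sizes and offsets in mm), a grey and aluminium case 220 (x) by 280 (y) by 88 high standing fixed on the bench. Origin: centre of its underside. Axes: its front with the lid's bar faces its -x (towards the robot, turned up to 15 degrees), +y is its left, z up. The lever is on its right side (-y). Only flat tools lie on the bench in front of it
- lever (a joint): Angle of the lever in rad; its axis is the fixture's y. 0: in the red notch, leaning 55 degrees from vertical towards the fixture's front, the lid locked. Grows as the lever swings up and back; 1.22: in the green notch, leaning 15 degrees back, the lid free; stop at 1.25. A spring bolt clicks into each notch: about 5 N at the grip gets it out of one, about 2 N moves it between
- lever_grip (a point): Middle of the free part of the lever's black round grip, 22 in diameter and along the fixture's y, which juts out to the right from the end of the lever's steel rod (12 thick). The grip is free from here 29 outwards and 24 towards the rod. 120 from the pivot axis; it swings in the upright plane 220 to the right of the fixture's centre, free all round
- lever_pivot (a point): Point on the lever's pivot axis in that same plane: in the fixture's frame (-50, -220, 52). Fixed
- green_notch (a point): Mouth of the green notch on the rim of the steel sector plate between lever and case, radius 75 about the pivot, 50 nearer the case than the grip's middle; a green end piece lies just behind it, a red one marks the other notch. Fixed
- lid (a joint): Opening angle of the lid in rad about its rear hinge: 0 shut, 1.047 is 60 degrees, stop at 1.75. It turns freely and falls shut when let go. While the lever is in the red notch a hook on the lever holds the lid down
- lid_panel: The lid with its bar: aluminium frame with a clear window, 216 (x) by 270 (y) by 14 thick, 0.4 to 0.8 kg. Origin: on the hinge axis, middle of the width; shut, its axes are the fixture's; its -x runs to the bar, z is its upper side
- lid_bar (a point): Middle of the black round bar on the lid's front edge: 12 in diameter, 120 long along the fixture's y, between two 12 thick arms. 255 from the hinge axis, at lid mid-thickness; 45 clear space (centre to lid edge 45) between bar and lid. Shut it is 98 above the bench
- lid_hinge (a point): Middle of the lid's hinge axis (along the fixture's y): in the fixture's frame (100, 0, 98). Fixed
- board: Bystander: dark green logic board 96 by 132 by 4, loose in its nest inside the fixture, 60 above the bench, under the lid. Origin: its underside
- strut: Bystander: the new gas strut, 209 long, 16 wide, lying along its own x to the left of the fixture
- multimeter: Bystander: red multimeter 160 by 78 by 35, lying flat on the bench left of the fixture
- flux_bottle: Bystander: white bottle with red cap, 44 in diameter, 115 tall, standing to the right of the fixture
- swab_cup: Bystander: clear cup of cotton swabs, 68 in diameter, 103 tall with the swabs, standing to the right of the fixture
- solder_spool: Bystander: silver solder spool, 60 in diameter, 48 tall, standing to the right of the fixture
- screwdriver: Bystander: blue screwdriver 160 long lying on the bench in front, along its own x
- tweezers: Bystander: steel tweezers 125 by 12 by 7 lying on the bench in front, along its own x

How it is judged:
On the way, in this order (a step that is already met when the one before it is completed fails the run):
1. the lever is in the green notch while the lid is still shut (value of joint lever above 1.12 rad and value of joint lid below 0.06 rad), for 0.2 s.
2. the fingers hold the lid at 60 degrees open (within 6) (value of joint lid between 0.942 and 1.152 rad and contact force between the fingers and lid_panel above 0.8 N), for 0.3 s.
At the end, for the whole second after the job is handed in: The lever is in the green notch (within 0.1 rad); the lid stands still 60 degrees open, within 6, carried by the fingers alone (0.8 N or more); the board is within 10 mm of where it was, strut and screwdriver within 30 mm, all other things within 20 mm (all of step 2 and value of joint lever above 1.12 rad and velocity of joint lid between -0.08 and 0.08 rad/s and contact force between the arm and lid_panel below 1 N and distance of each of strut, screwdriver from where it was at the start of the episode below 0.03 m and distance of each of multimeter, flux_bottle, swab_cup, solder_spool, tweezers from where it was at the start of the episode below 0.02 m and distance of board from where it was at the start of the episode below 0.01 m); the arm keeps its last pose, push and grip.
It fails at once if the board in the nest is disturbed (over 10 mm) (distance of board from where it was at the start of the episode above 0.01 m).
It fails at once if something on the bench is disturbed (over 20 mm; strut and screwdriver 30 mm) (distance of any of strut, screwdriver from where it was at the start of the episode above 0.03 m or distance of any of multimeter, flux_bottle, swab_cup, solder_spool, tweezers from where it was at the start of the episode above 0.02 m).
It fails at once if the lid is dropped or flung (velocity of joint lid below -1.5 rad/s or velocity of joint lid above 3 rad/s).
It also fails if it takes over 48 s, if anything falls off the work surface, if the arm or the gripper's body presses on something with over 40 N, if the wrist force passes 120 N, or if a joint passes its speed limit or range.

## Working session

There is one attempt and no reset: what is moved stays moved. The work goes in short steps, Python scripts to look and compute and a tool call to move; the robot and the scene stay as the last step left them, time stands still between calls to the robot, and variables do not carry over. Pictures are saved under pics/ and viewed, at most 10 in all, crops included, and the job is handed in when it is done.

Besides the shell and the picture viewer there is one more tool, called after "Call:" as a command line: name --argument value ..., lists and objects as JSON in quotes. jog_arm: Moves the arm, as the interface text tells. Its arguments: {"type":"object","properties":{"commands":{"type":"array"},"grip_force":{"type":"number"}},"required":["commands"]}

```bash
mkdir -p pics
python3 - <<'E'
from rig import r
import cv2
for n in("side","top"):
    cv2.imwrite(f"pics/{n}0.png",r.capture(n)); p=r.camera_params(n); print(n,p)
print(r.observe())
E
```

```text
side {'fx': 456.1626237120989, 'fy': 456.1626237120989, 'cx': 313.4308315659972, 'cy': 239.43488519271781, 'R': array([[-0.99907257, -0.04032908, -0.01508559],
       [-0.02033799,  0.75079669, -0.66022019],
       [ 0.03795228, -0.65930106, -0.75092059]]), 't': array([0.56579996, 0.04902338, 1.11200809])}
top {'fx': 480.2744801395531, 'fy': 480.2744801395531, 'cx': 321.41597652097613, 'cy': 237.49240250141966, 'R': array([[-0.01748949, -0.99968491, -0.01800539],
       [-0.99296485,  0.01947556, -0.11679686],
       [ 0.11711072,  0.015836  , -0.9929926 ]]), 't': array([0.05201924, 0.59693452, 1.24326454])}
{'t': 0.1, 'joints': array([ 1.09719203,  0.38375996,  0.0438098 ,  1.59943356, -0.01794548,
        1.16124559, -0.04990178]), 'qd': array([ 1.74782689e-04, -1.84634662e-03,  6.76817960e-05, -2.55410551e-03,
       -1.34862530e-03,  7.05658448e-04, -9.42330261e-04]), 'joint_torque': array([ 2.02084455e-03, -4.34726787e+01,  1.02884598e+00, -2.50453109e+01,
        1.08643959e-02,  5.44781622e-03,  1.31901120e-05]), 'tcp_pos': array([ 0.23828339, -0.60384877,  0.24700028]), 'tool_rot': array([ 9.82389634e-01,  1.86839772e-01, -2.67112247e-04, -1.19805977e-03]), 'contact_force': array([-0.22766128, -0.21667326, -0.91207827]), 'moment': array([ 0.06335076, -0.01201458, -0.01936456]), 'grip_force': 0.0, 'grip_width': 0.0855296151249169}
```

View pics/side0.png

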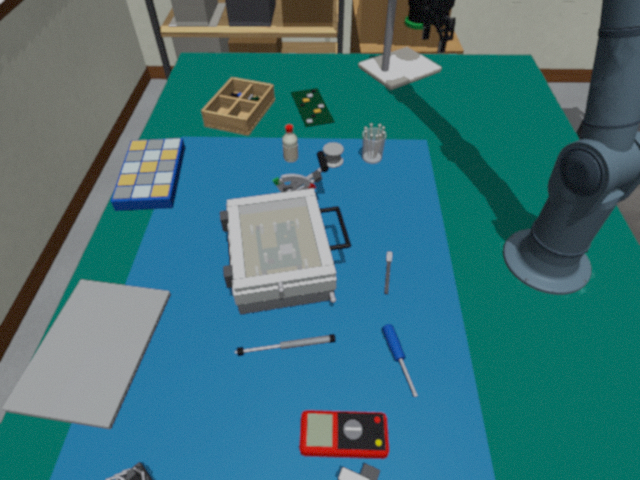

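View pics/top0.png

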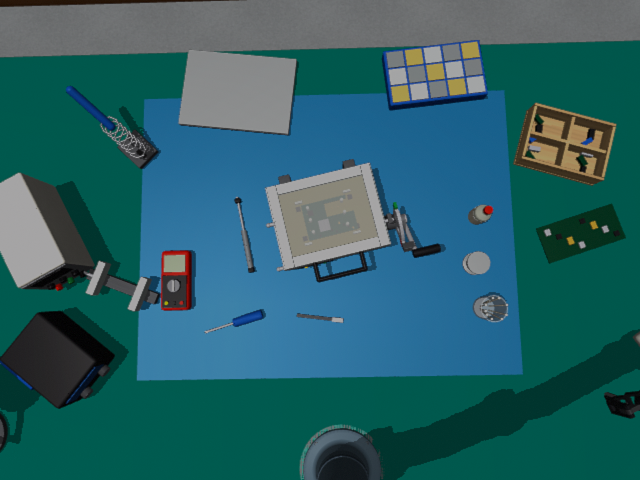

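The fixture is at about (330,218) in the top picture: bar at about (341,268), lever grip at about (427,251), spool, bottle and cup to its right. Next, enlarged crops.

Run:
```python
import cv2
a=cv2.imread("pics/top0.png")[150:290,255:450]; cv2.imwrite("pics/topc.png",cv2.resize(a,None,fx=4,fy=4,interpolation=cv2.INTER_CUBIC))
a=cv2.imread("pics/side0.png")[140:310,210:360]; cv2.imwrite("pics/sidec.png",cv2.resize(a,None,fx=3.5,fy=3.5,interpolation=cv2.INTER_CUBIC))
```

```text
(no output)
```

View pics/topc.png

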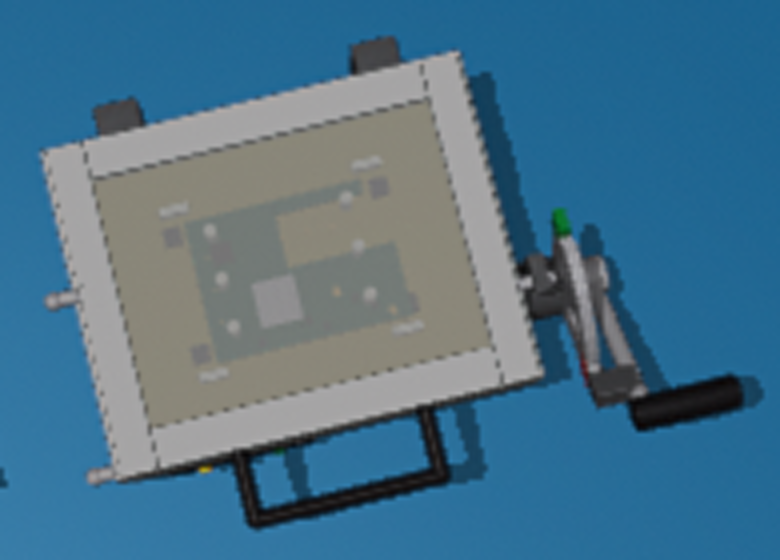

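View pics/sidec.png

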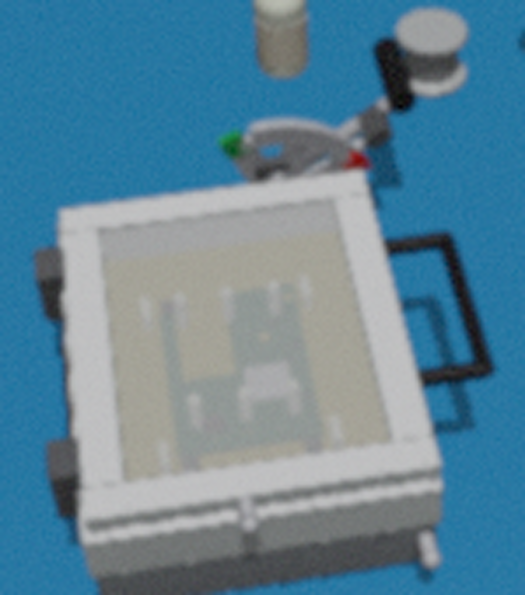

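Top crop: lid corners at (40,150), (462,52), (543,375) and (120,480), bar middle (351,497), grip from (632,412) to (742,390). Side crop: bar middle (471,304), grip ends (385,50) and (402,100). Now the pose fit.

```bash
cat > h.py <<'E'
import numpy as np
from scipy.optimize import least_squares
from scipy.spatial.transform import Rotation as Ro
from rig import r
def proj(n,X):
    p=r.camera_params(n); c=np.asarray(p["R"])@X+p["t"]
    return np.array([p["fx"]*c[0]/c[2]+p["cx"],p["fy"]*c[1]/c[2]+p["cy"]])
def W(q,f): # fixture mm -> world m
    c,s=np.cos(q[2]),np.sin(q[2]); x,y,z=np.array(f)/1e3
    return np.array([q[0]+c*x-s*y,q[1]+s*x+c*y,z])
def need(P,yaw):
    """offset (cm) along tool axes at present, and the roll to bring tool y to yaw (mod pi)"""
    o=r.observe(); R=Ro.from_quat(o["tool_rot"]).as_matrix()
    a=np.arctan2(R[1,1],R[0,1]); d=(yaw-a+np.pi/2)%np.pi-np.pi/2
    return np.round(R.T@(np.array(P)-o["tcp_pos"])*100,2), round(-d,3)
E
python3 - <<'E'
from h import *
T=lambda u,v:(255+u/4-.4,150+v/4-.4); S=lambda u,v:(210+u/3.5-.4,140+v/3.5-.4)
obs=[("top",(106,135,105),T(40,150)),("top",(106,-135,105),T(462,52)),("top",(-110,-135,105),T(543,375)),("top",(-110,135,105),T(120,480)),
("top",(-155,0,98),T(351,497)),("side",(-155,0,98),S(471,304)),("top",(-148.3,-222,120.8),T(687,402)),("side",(-148.3,-222,120.8),S(394,75))]
f=lambda q:np.concatenate([proj(n,W(q,X))-uv for n,X,uv in obs])
s=least_squares(f,[.6,0,.24],loss="soft_l1"); q=s.x
print(q,np.degrees(q[2])); print(f(q).reshape(-1,2).round(1))
np.save("q.npy",q)
g=W(q,(-148.3,-220,120.8)); b=W(q,(-155,0,98)); print(g,b,need(g,q[2]))
# independent triangulation of grip & bar
for i,j in((4,5),(6,7)):
    print(least_squares(lambda X:np.concatenate([proj(obs[k][0],X)-obs[k][2] for k in(i,j)]),[.5,0,.1]).x)
E
```

```text
[0.64763821 0.02567133 0.21861828] 12.525904499517148
[[ 0.9  0. ]
 [-2.  -0.1]
 [-1.1  0.8]
 [-0.1 -0.2]
 [-1.2  0.5]
 [-1.2 -0.6]
 [ 1.9  0.1]
 [-0.1 -2. ]]
[ 0.55058186 -0.2212557   0.1208    ] [ 0.49632751 -0.00794523  0.098     ] (array([ 43.1 , -24.09,  12.68]), np.float64(-1.414))
[ 0.49541059 -0.01085092  0.09302999]
[ 0.55113716 -0.21925358  0.11762681]
```

The fit agrees with triangulation to a few mm: yaw 12.5°, grip at about (0.551, -0.220, 0.12). I'll go above the grip.

Call:
jog_arm --commands '[{"jaw": 8.5, "offset": [3.6, -2, 0], "roll": 0}, {"jaw": 8.5, "offset": [3.6, -2, 0], "roll": 0}, {"jaw": 8.5, "offset": [3.6, -2, 0], "roll": 0}, {"jaw": 8.5, "offset": [3.6, -2, 0], "roll": 0}, {"jaw": 8.5, "offset": [3.6, -2, 0], "roll": 0}, {"jaw": 8.5, "offset": [3.6, -2, 0], "roll": 0}, {"jaw": 8.5, "offset": [3.6, -2, 0], "roll": 0}, {"jaw": 8.5, "offset": [3.6, -2, 0], "roll": 0}, {"jaw": 8.5, "offset": [3.6, -2, 0], "roll": 0}, {"jaw": 8.5, "offset": [3.6, -2, 0], "roll": 0}, {"jaw": 8.5, "offset": [3.6, -2, 0], "roll": 0}, {"jaw": 8.5, "offset": [3.5, -2, 0], "roll": 0}]' --grip_force 30

```text
t: 1.3
tcp_pos: [0.5519, -0.2216, 0.2478]
tool_rot: [0.982, 0.187, -0.0, -0.0]
contact_force: [0.8, -0.1, -0.4]
grip_width: 0.0847
grip_force: 0.0
```

Call:
jog_arm --commands '[{"jaw": 8.5, "offset": [0, 0, 0], "roll": -0.14}, {"jaw": 8.5, "offset": [0, 0, 0], "roll": -0.14}, {"jaw": 8.5, "offset": [0, 0, 0], "roll": -0.14}, {"jaw": 8.5, "offset": [0, 0, 0], "roll": -0.14}, {"jaw": 8.5, "offset": [0, 0, 0], "roll": -0.14}, {"jaw": 8.5, "offset": [0, 0, 0], "roll": -0.14}, {"jaw": 8.5, "offset": [0, 0, 0], "roll": -0.14}, {"jaw": 8.5, "offset": [0, 0, 0], "roll": -0.14}, {"jaw": 8.5, "offset": [0, 0, 0], "roll": -0.14}, {"jaw": 8.5, "offset": [0, 0, 0], "roll": -0.14}, {"jaw": 8.5, "offset": [0, 0, 0], "roll": 0}]'

```text
t: 2.4
tcp_pos: [0.5509, -0.2231, 0.2476]
tool_rot: [0.631, 0.776, -0.0, -0.001]
contact_force: [0.6, 0.1, 0.3]
grip_width: 0.085
grip_force: 0.0
```

Run:
```python
from h import *
q=np.load("q.npy"); o=r.observe(); print(o["t"],o["tcp_pos"],o["joints"].round(2)); print(need([.551,-.220,.120],q[2]), Ro.from_quat(o["tool_rot"]).as_matrix().round(3))
```

```text
2.4 [ 0.55087066 -0.22314493  0.24757699] [ 0.67  0.31 -0.42  1.72  0.14  1.14  0.41]
(array([ 0.29,  0.09, 12.76]), np.float64(-0.014)) [[-0.203  0.979 -0.001]
 [ 0.979  0.203  0.001]
 [ 0.001 -0.001 -1.   ]]
```

Call:
jog_arm --commands '[{"jaw": 8.5, "offset": [0.3, 0.1, 2], "roll": -0.014}, {"jaw": 8.5, "offset": [0, 0, 2.5], "roll": 0}, {"jaw": 8.5, "offset": [0, 0, 2.5], "roll": 0}, {"jaw": 8.5, "offset": [0, 0, 2.5], "roll": 0}, {"jaw": 8.5, "offset": [0, 0, 2], "roll": 0}, {"jaw": 8.5, "offset": [0, 0, 1.2], "roll": 0}, {"jaw": 8.5, "offset": [0, 0, 0], "roll": 0}]'

```text
t: 3.1
tcp_pos: [0.55, -0.2196, 0.1191]
tool_rot: [0.626, 0.78, -0.001, -0.002]
contact_force: [-0.5, 0.3, 0.4]
grip_width: 0.0849
grip_force: 0.0
```

Call:
jog_arm --commands '[{"jaw": 5, "offset": [0, 0, 0], "roll": 0}, {"jaw": 3, "offset": [0, 0, 0], "roll": 0}, {"jaw": 2, "offset": [0, 0, 0], "roll": 0}, {"jaw": 1, "offset": [0, 0, 0], "roll": 0}, {"jaw": 1, "offset": [0, 0, 0], "roll": 0}, {"jaw": 1, "offset": [0, 0, 0], "roll": 0}, {"jaw": 1, "offset": [0, 0, 0], "roll": 0}, {"jaw": 1, "offset": [0, 0, 0], "roll": 0}]'

```text
t: 3.9
tcp_pos: [0.5511, -0.2206, 0.1221]
tool_rot: [0.626, 0.78, -0.001, -0.0]
contact_force: [-3.8, 1.1, 6.5]
grip_width: 0.0211
grip_force: 29.8
```

Call:
jog_arm --commands '[{"jaw": 1, "offset": [0, 0.77, -0.99], "roll": 0}, {"jaw": 1, "offset": [0, 0.88, -0.91], "roll": 0}, {"jaw": 1, "offset": [0, 0.96, -0.8], "roll": 0}, {"jaw": 1, "offset": [0, 1.04, -0.71], "roll": 0}, {"jaw": 1, "offset": [0, 1.11, -0.59], "roll": 0}, {"jaw": 1, "offset": [0, 1.16, -0.47], "roll": 0}, {"jaw": 1, "offset": [0, 1.21, -0.34], "roll": 0}, {"jaw": 1, "offset": [0, 1.24, -0.22], "roll": 0}, {"jaw": 1, "offset": [0, 1.25, -0.09], "roll": 0}, {"jaw": 1, "offset": [0, 1.26, 0.05], "roll": 0}, {"jaw": 1, "offset": [0, 1.03, 0.13], "roll": 0}, {"jaw": 1, "offset": [0, 1.13, 0.26], "roll": 0}]'

```text
t: 5.1
tcp_pos: [0.6731, -0.1956, 0.1711]
tool_rot: [0.627, 0.779, -0.006, -0.003]
contact_force: [-1.6, -0.5, -1.0]
grip_width: 0.0205
grip_force: 35.5
```

Call:
jog_arm --commands '[{"jaw": 1, "offset": [0, 0, 0], "roll": 0}, {"jaw": 1, "offset": [0, 0, 0], "roll": 0}]'

```text
t: 5.3
tcp_pos: [0.678, -0.1945, 0.1702]
tool_rot: [0.626, 0.78, -0.002, 0.0]
contact_force: [-4.9, -3.1, 6.4]
grip_width: 0.0208
grip_force: 36.0
```

Run:
```python
from h import *
import cv2
q=np.load("q.npy"); o=r.observe(); g=W(q,(-50+32.1,-220,52+115.6)); print(o["t"],o["tcp_pos"],g,o["contact_force"])
a=r.capture("side")[120:240,240:360];b=r.capture("top")[170:290,360:480]
cv2.imwrite("pics/l1.png",cv2.resize(np.hstack([a,b]),None,fx=3.3,fy=3.3,interpolation=cv2.INTER_CUBIC))
```

```text
5.3 [ 0.67797964 -0.19449021  0.17019341] [ 0.67787809 -0.19297441  0.1676    ] [-4.88957413 -3.13843645  6.39625031]
```

View pics/l1.png

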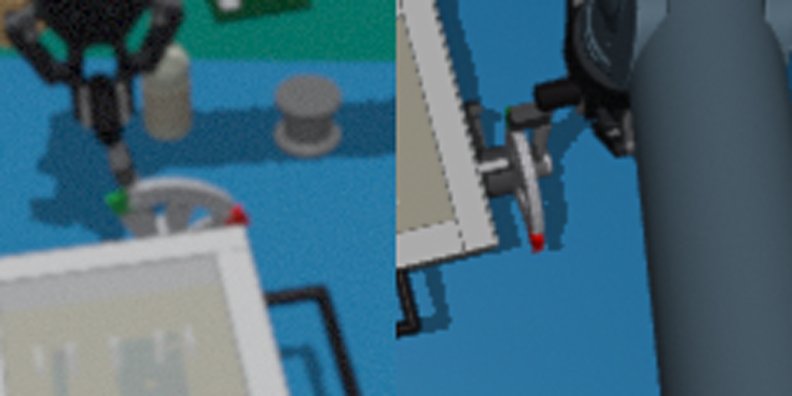

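The lever stands at the green end piece, held between the fingers: rod at (120,160) in the left half, beside the green piece at (118,200). A small extra push makes sure of the click, then I let go and rise.

Call:
jog_arm --commands '[{"jaw": 1, "offset": [0, 0.3, 0.1], "roll": 0}, {"jaw": 1, "offset": [0, 0, 0], "roll": 0}, {"jaw": 1, "offset": [0, 0, 0], "roll": 0}]'

```text
t: 5.7
tcp_pos: [0.6785, -0.1944, 0.17]
tool_rot: [0.626, 0.779, -0.005, -0.002]
contact_force: [-12.9, -2.9, 13.1]
grip_width: 0.0211
grip_force: 36.6
```

Call:
jog_arm --commands '[{"jaw": 1, "offset": [0, -0.2, 0], "roll": 0}, {"jaw": 3, "offset": [0, 0, 0], "roll": 0}, {"jaw": 5, "offset": [0, 0, 0], "roll": 0}, {"jaw": 7, "offset": [0, 0, 0], "roll": 0}, {"jaw": 7, "offset": [0, 0, 0], "roll": 0}, {"jaw": 7, "offset": [0, 0, -2], "roll": 0}, {"jaw": 7, "offset": [0, 0, -3], "roll": 0}, {"jaw": 7, "offset": [0, 0, -3], "roll": 0}, {"jaw": 7, "offset": [0, 0, 0], "roll": 0}]'

```text
t: 6.6
tcp_pos: [0.6837, -0.1914, 0.2532]
tool_rot: [0.625, 0.78, 0.003, 0.005]
contact_force: [1.0, 1.0, 0.4]
grip_width: 0.0702
grip_force: 0.0
```

Run:
```python
from h import *
import cv2
q=np.load("q.npy"); o=r.observe(); print(o["t"],o["tcp_pos"],o["joints"].round(2))
b=W(q,(-155,0,98)); print(b,need([b[0],b[1],.2],q[2]))
a=r.capture("side")[120:240,240:360]
cv2.imwrite("pics/l2.png",cv2.resize(a,None,fx=4,fy=4,interpolation=cv2.INTER_CUBIC))
```

```text
6.6 [ 0.68370381 -0.19139516  0.25316522] [ 0.5   0.52 -0.41  1.42  0.21  1.23  0.29]
[ 0.49632751 -0.00794523  0.098     ] (array([ 22.  , -14.35,   5.08]), np.float64(0.001))
```

View pics/l2.png

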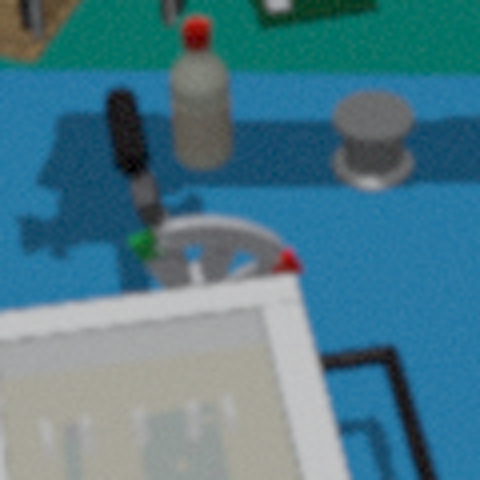

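Lever released and resting in the green notch (rod beside the green piece at (145,240)); the lid is shut. On to the bar.

Call:
jog_arm --commands '[{"jaw": 4.2, "offset": [3.2, -2.05, 0], "roll": 0}, {"jaw": 4.2, "offset": [3.2, -2.05, 0], "roll": 0}, {"jaw": 4.2, "offset": [3.2, -2.05, 0], "roll": 0}, {"jaw": 4.2, "offset": [3.2, -2.05, 0], "roll": 0}, {"jaw": 4.2, "offset": [3.2, -2.05, 0], "roll": 0}, {"jaw": 4.2, "offset": [3.2, -2.05, 0], "roll": 0}, {"jaw": 4.2, "offset": [2.8, -2.05, 1], "roll": 0}, {"jaw": 4.2, "offset": [0, 0, 2], "roll": 0}, {"jaw": 4.2, "offset": [0, 0, 2], "roll": 0}, {"jaw": 4.2, "offset": [0, 0, 0], "roll": 0}, {"jaw": 4.2, "offset": [0, 0, 0], "roll": 0}]'

```text
t: 7.75
tcp_pos: [0.4914, -0.0079, 0.1962]
tool_rot: [0.626, 0.78, -0.0, -0.001]
contact_force: [0.5, -0.5, 0.1]
grip_width: 0.042
grip_force: 0.0
```

Run:
```python
from h import *
q=np.load("q.npy"); o=r.observe(); print(o["t"],o["tcp_pos"],o["grip_width"])
b=W(q,(-155,0,98)); print(need([b[0],b[1],.092],q[2]))
```

```text
7.75 [ 0.49140926 -0.00788809  0.19619806] 0.04199681453524677
(array([-0.12,  0.5 , 10.42]), np.float64(0.0))
```

Call:
jog_arm --commands '[{"jaw": 4.2, "offset": [-0.1, 0.5, 2], "roll": 0}, {"jaw": 4.2, "offset": [0, 0, 2.5], "roll": 0}, {"jaw": 4.2, "offset": [0, 0, 2.2], "roll": 0}, {"jaw": 4.2, "offset": [0, 0, 2], "roll": 0}, {"jaw": 4.2, "offset": [0, 0, 1], "roll": 0}, {"jaw": 4.2, "offset": [0, 0, 0], "roll": 0}, {"jaw": 4.2, "offset": [0, 0, 0], "roll": 0}]'

```text
t: 8.45
tcp_pos: [0.4982, -0.0078, 0.101]
tool_rot: [0.626, 0.78, 0.001, 0.001]
contact_force: [-1.0, -0.7, -0.6]
grip_width: 0.0419
grip_force: 0.0
```

Call:
jog_arm --commands '[{"jaw": 2, "offset": [0, 0, 0], "roll": 0}, {"jaw": 1, "offset": [0, 0, 0], "roll": 0}, {"jaw": 0, "offset": [0, 0, 0], "roll": 0}, {"jaw": 0, "offset": [0, 0, 0], "roll": 0}, {"jaw": 0, "offset": [0, 0, 0], "roll": 0}, {"jaw": 0, "offset": [0, 0, 0], "roll": 0}]' --grip_force 40

```text
t: 9.05
tcp_pos: [0.4971, -0.0081, 0.1013]
tool_rot: [0.626, 0.78, -0.001, 0.0]
contact_force: [-2.1, -1.1, 5.0]
grip_width: 0.0103
grip_force: 39.0
```

Call:
jog_arm --commands '[{"jaw": 0, "offset": [0, 0.01, -0.67], "roll": 0}, {"jaw": 0, "offset": [0, 0.05, -1.11], "roll": 0}, {"jaw": 0, "offset": [0, 0.1, -1.11], "roll": 0}, {"jaw": 0, "offset": [0, 0.15, -1.1], "roll": 0}, {"jaw": 0, "offset": [0, 0.2, -1.1], "roll": 0}, {"jaw": 0, "offset": [0, 0.25, -1.09], "roll": 0}, {"jaw": 0, "offset": [0, 0.29, -1.07], "roll": 0}, {"jaw": 0, "offset": [0, 0.34, -1.06], "roll": 0}, {"jaw": 0, "offset": [0, 0.38, -1.04], "roll": 0}, {"jaw": 0, "offset": [0, 0.43, -1.03], "roll": 0}, {"jaw": 0, "offset": [0, 0.47, -1.01], "roll": 0}, {"jaw": 0, "offset": [0, 0.52, -0.99], "roll": 0}]'

```text
t: 10.25
tcp_pos: [0.5264, -0.0015, 0.2241]
tool_rot: [0.626, 0.78, -0.002, -0.002]
contact_force: [-5.4, -3.4, -0.5]
grip_width: 0.0104
grip_force: 38.9
```

Run:
```python
from h import *
import cv2
o=r.observe(); print(o["t"],o["tcp_pos"],o["grip_width"],o["contact_force"])
cv2.imwrite("pics/m.png",cv2.resize(r.capture("side")[100:320,180:420],None,fx=2.5,fy=2.5,interpolation=cv2.INTER_CUBIC))
```

```text
10.25 [ 0.52639693 -0.00150584  0.22405222] 0.010367199638350715 [-5.41919732 -3.4417863  -0.51935993]
```

View pics/m.png

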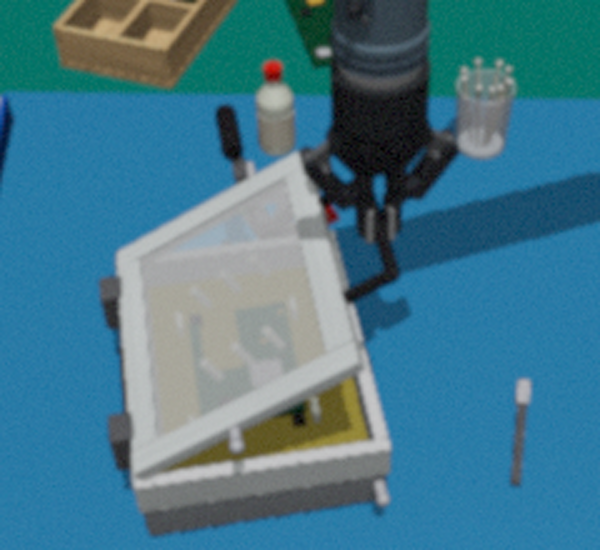

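The lid is about 29° open, bar between the pads at (380,225), lever still back. Carrying on to 60°.

Call:
jog_arm --commands '[{"jaw": 0, "offset": [0, 0.56, -0.96], "roll": 0}, {"jaw": 0, "offset": [0, 0.6, -0.94], "roll": 0}, {"jaw": 0, "offset": [0, 0.64, -0.91], "roll": 0}, {"jaw": 0, "offset": [0, 0.68, -0.88], "roll": 0}, {"jaw": 0, "offset": [0, 0.72, -0.85], "roll": 0}, {"jaw": 0, "offset": [0, 0.76, -0.82], "roll": 0}, {"jaw": 0, "offset": [0, 0.79, -0.78], "roll": 0}, {"jaw": 0, "offset": [0, 0.82, -0.75], "roll": 0}, {"jaw": 0, "offset": [0, 0.86, -0.71], "roll": 0}, {"jaw": 0, "offset": [0, 0.89, -0.67], "roll": 0}, {"jaw": 0, "offset": [0, 0.91, -0.63], "roll": 0}, {"jaw": 0, "offset": [0, 0.75, -0.48], "roll": 0}]'

```text
t: 11.5
tcp_pos: [0.6158, 0.0185, 0.323]
tool_rot: [0.626, 0.78, -0.001, 0.001]
contact_force: [-10.3, -2.3, 13.6]
grip_width: 0.0105
grip_force: 40.9
```

Call:
jog_arm --commands '[{"jaw": 0, "offset": [0, 0.57, -0.34], "roll": 0}, {"jaw": 0, "offset": [0, 0, 0], "roll": 0}, {"jaw": 0, "offset": [0, 0, 0], "roll": 0}, {"jaw": 0, "offset": [0, 0, 0], "roll": 0}, {"jaw": 0, "offset": [0, 0, 0], "roll": 0}, {"jaw": 0, "offset": [0, 0, 0], "roll": 0}, {"jaw": 0, "offset": [0, 0, 0], "roll": 0}, {"jaw": 0, "offset": [0, 0, 0], "roll": 0}]'

```text
t: 12.3
tcp_pos: [0.6216, 0.0198, 0.3266]
tool_rot: [0.626, 0.78, -0.0, 0.001]
contact_force: [-10.4, -2.9, 12.5]
grip_width: 0.0102
grip_force: 40.8
```

Run:
```python
from h import *
import cv2
q=np.load("q.npy");o=r.observe(); h=W(q,(100,0,98)); d=o["tcp_pos"]-h; c,s=np.cos(q[2]),np.sin(q[2])
x=-(c*d[0]+s*d[1]); z=d[2]-.0033; print(o["t"],o["tcp_pos"],o["grip_width"],o["grip_force"],o["contact_force"],"angle",np.degrees(np.arctan2(z,x)),np.hypot(x,z))
cv2.imwrite("pics/e.png",cv2.resize(r.capture("side")[60:320,160:420],None,fx=2.3,fy=2.3,interpolation=cv2.INTER_CUBIC))
```

```text
12.3 [0.62159209 0.01976961 0.32660248] 0.010228318839524747 40.75062453746796 [-10.43096622  -2.9115072   12.45708995] angle 60.64736525486064 0.25848724162385917
```

View pics/e.png

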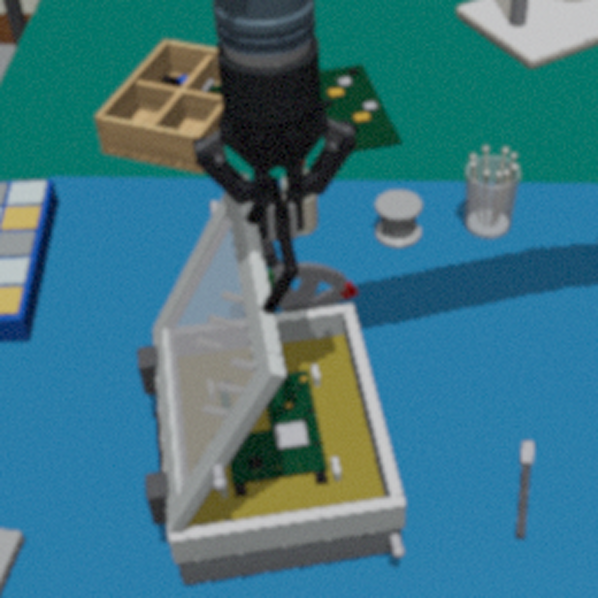

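The lid stands at about 60°, held by the bar, with the board and bench things in place. There is about 16 N pushing outward along the lid, so I'll ease the tool out a little.

Call:
jog_arm --commands '[{"jaw": 0, "offset": [0, -0.1, -0.17], "roll": 0}, {"jaw": 0, "offset": [0, 0, 0], "roll": 0}, {"jaw": 0, "offset": [0, 0, 0], "roll": 0}, {"jaw": 0, "offset": [0, 0, 0], "roll": 0}, {"jaw": 0, "offset": [0, 0, 0], "roll": 0}]'

```text
t: 12.85
tcp_pos: [0.6208, 0.0196, 0.3262]
tool_rot: [0.626, 0.78, 0.0, 0.001]
contact_force: [-5.9, -2.8, 7.5]
grip_width: 0.0103
grip_force: 40.2
```

Call:
jog_arm --commands '[{"jaw": 0, "offset": [0, -0.1, -0.15], "roll": 0}, {"jaw": 0, "offset": [0, 0, 0], "roll": 0}, {"jaw": 0, "offset": [0, 0, 0], "roll": 0}, {"jaw": 0, "offset": [0, 0, 0], "roll": 0}, {"jaw": 0, "offset": [0, 0, 0], "roll": 0}]'

```text
t: 13.35
tcp_pos: [0.6197, 0.0193, 0.3255]
tool_rot: [0.626, 0.78, -0.0, 0.0]
contact_force: [-5.5, -3.3, 4.7]
grip_width: 0.0105
grip_force: 40.0
```

Run:
```python
from h import *
import cv2
o=r.observe(); print(o["tcp_pos"],np.abs(o["qd"]).max(),o["contact_force"])
a=r.capture("side")[60:250,180:340]; b=r.capture("top")[130:290,140:500]
a=cv2.resize(a,None,fx=2,fy=2);b=cv2.resize(b,None,fx=1.3,fy=1.3); b=cv2.copyMakeBorder(b,0,a.shape[0]-b.shape[0],0,0,0)
cv2.imwrite("pics/f.png",np.hstack([a,b]))
```

```text
[0.61969492 0.01934558 0.3255495 ] 0.001383088682240605 [-5.4849868  -3.29651832  4.67795427]
```

View pics/f.png

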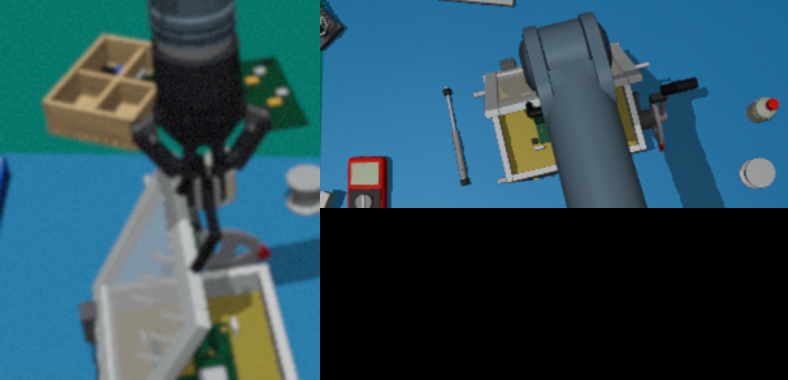

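The lid is steady at about 60° with its bar between the pads. The lever is in the green notch and everything else is untouched, so I'll hand in.

```bash
python3 -c "
from rig import r
print(r.sign_off())"
```

```text
the job is handed in; nothing more can be done
None
```

I handed the job in at about 13.5 s: the lever is in the green notch, and the gripper is holding the lid still by its bar at about 60° (measured from the tool position). In the last pictures nothing on the bench looked moved. The hand-in returned no verdict, so I don't know how it was judged.

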